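# Clamp a turning blank in the drilling jig

## Robot

A 6-joint arm with a two-finger parallel gripper is mounted at the origin on the work surface. World frame = base frame: x ahead of the robot, y to its left, z up, the work surface at z = 0. Lengths are in m, angles in rad, forces in N, time in s.
With the tool pointing down it reaches from about 0.375 to 0.975 m from the base axis. Payload 3.8 kg.
Tool frame: the origin (TCP) lies at the very end of the fingers, on their centre line; the grasp point (between the pads) lies behind it (bot.tcp_to_grasp is the y of the grasp point in the tool frame, in m); y points along the fingers, z is the direction in which the jaws open and shut, and the axes are right-handed (so a half turn about y gives the same grasp; the last joint's range is limited). The gripper opens to 85 mm and grips with 20 to 120 N. Pads are 22 mm wide; open, the fingers measure 114 mm over their backs; the gripper's body (76 mm by 85 mm) begins 54 mm behind the grasp point. The pads swing forward as they close: fully open they stand 13 mm farther back than shut.
Start: joints at [1.111, 0.264, 1.604, -0, 1.274, -0.037], TCP at [0.277, 0.616, 0.194] pointing down, gripper open.
Joint ranges: [-2.63, 2.63], [-0.94, 2.18], [0.31, 2.57], [-1.31, 4.45], [0, 2.66], [-2.55, 2.55]. Speed limits (rad/s): [2.57, 2.57, 3.14, 3.14, 3.14, 3.14].

## Interface

Orientations are given as a rotation vector (axis times angle).
In Python, from workcell import bot, optics, workorder gives the robot as it stands.
- The arm moves only by the shell command python3 -m handwheel 'ROWS' [FORCE]. ROWS is JSON, a list of rows, each a list of 7 numbers: the shift along the tool's x, y, z in m, then the turn, a rotation vector about the tool's x, y, z in rad, then the opening, from 0 (shut) to 1 (fully open). A call has 1 to 8 rows; each row shifts and turns the commanded pose from where the row before left it, along the tool's axes as they then stand; what a row does not reach is not made up. A row lasts 1/8 s, in which the tool goes at most 62.5 mm and 10.7 degrees, less where a joint would pass 70% of its speed; a pose out of reach is approached as far as the arm can. A call with a gripper value outside its range is refused whole. The fingers move at their own pace and stop on an object; FORCE is the grip in N (left out, the last holds). Time passes only in rows, so rows that do not move let the fingers close. It gives the time, the measured TCP pose, the force and the opening at its end, in the units of the state.
- bot.read_state(): the state, without advancing time (a new reading comes with each control period).
- optics.read_camera(name): name is "scene" or "top" or "wrist"; returns a dict with "image" (400x640x3 uint8, red, green, blue), "z_map" (400x640 float32, m along the optical axis (not along the pixel's ray), 0 where there is no reading), "mtx" (3x3 intrinsics, pixels), "world_from_camera" (4x4, takes a point from camera to world coordinates); the wrist camera has in their place "hand_eye" (4x4, takes a point from camera to tool coordinates, whose origin is the TCP and whose axes are the tool frame's). Camera axes: x right, y down, z forward; pixel columns grow to the right and rows downward; lengths in m; the calibration is good to about 2 mm. A picture is of the moment at which its call begins: read the wrist's pose just before it.
- workorder.finish_job(): hands the job in, once; it reports no verdict.
The state is a dict: "time": time; "q": joint angles; "joint_vel": joint speeds; "joint_torque": joint torques, N m; "tool_pos": TCP position; "tcp_rot": TCP orientation; "wrist_force": force on the tool from outside, world axes, zero at the start; "torque": the same for the moment, N m; "width": opening from 0.0 (shut) to 1.0 (fully open).
Only numpy, scipy, OpenCV 4.12 (cv2) and the standard library are available. Lean on these libraries where they do the work, as an engineer would, in place of code of your own. Each camera call takes 0.05 s, during which the arm holds its last target.

## Task

Push the square wooden blank along its channel in the drilling jig until its end is fully home against the end stop, while the clamp is still open. Then push the raised handle of the toggle clamp over and down, past its dead point, until it snaps into lock and the pad holds the blank down. Only push with the fingers: do not lift or tip the blank, and leave everything else standing where it is.

Things in the scene. Friction and masses are not known exactly. Their poses are not given: they have to be found in the camera images.
- jig: Fixed plywood board, 200 (x) x 400 (y) x 18 mm thick. Origin on the bench under it, 90 mm from its near (-x) edge and 110 mm from its far edge, half-way along its length. x points across it, from the blank's channel to the clamp and away from the robot; y along the channel to the end stop; z up.
- channel (a point): Point on the channel's floor, on its centre line, at jig (-55, 0, 18) mm; jig axes. The channel runs along y, 43 mm wide, between two rails 12 mm thick and 16 mm high (y -140 to 160 mm), and is open at its -y end. The end stop is a block 32 mm high across its +y end.
- clamp_foot (a point): Foot of the clamp's steel bracket, at jig (0, 110, 18) mm, behind the channel. The bracket is 36 mm (x) by 29 mm (y) and 70 mm high. When open the clamp arm, 14 mm wide, rises from it at 45 degrees over the channel, up to 115 mm above the board.
- stop_face (a point): Centre of the channel-side face of the end stop, 20 mm above the channel floor, at jig (-55, 150, 38) mm; same axes as the jig.
- blank_center (a point): Centre of the loose dark wooden blank, 40 (x) x 150 (y) x 40 (z) mm, about 0.16 kg (0.11 to 0.23), lying in the channel along y; z up. It starts 40 to 100 mm short of the stop, in line with the channel.
- blank_near_end (a point): Centre of the end face of the blank that looks away from the stop (-y): the face to push. 20 mm above the channel floor.
- blank_stop_end (a point): Centre of the end face of the blank that must meet the end stop.
- handle_pivot (a point): Centre of the clamp handle's hinge, at jig (10, 110, 72) mm; same axes as the jig; the handle swings about the jig's y axis.
- handle_grip (a point): Point on the axis of the handle's grip, 90 mm from the pivot. The handle is a straight bar from the pivot, with a black round grip of 18 mm diameter from 36 to 125 mm from the pivot. Its x axis runs outwards along the bar.
- handle (a joint): Handle angle, rad. 0 = open: handle 75 degrees above level, leaning to the jig's +x. Grows as it is pushed to +x and down. Dead point at 0.70: before it a spring pushes back to 0, after it the spring snaps the handle to its lock at 1.1 (12 degrees above level, pointing to +x). Push needed at the grip: about 9 N at the start, falling to nothing at the dead point.
- pad: Rubber-footed spindle at the end of the clamp arm, foot 16 mm across; in lock its spring presses down on the blank with about 7 N, 40 mm from the stop. Origin on the spindle where it crosses the clamp arm, 23 mm above its foot when the clamp is shut.
- drive_centre: Bystander: steel drive centre, 28 mm wide, 60 mm tall, standing loose on the rear half of the jig board; origin under its foot.
- offcut: Bystander: small loose wooden offcut 30 x 45 x 22 mm lying on the rear half of the jig board; origin under its centre.
- bowl: Bystander: turned wooden bowl, 110 mm across, 45 mm tall; origin under its centre.
- wax_jar: Bystander: amber glass jar with a steel cap, 70 mm across, 75 mm tall; origin under its centre.
- mallet: Bystander: round wooden mallet standing on its head, 80 mm across, 152 mm tall; origin under its head.
- faceplate: Bystander: dark steel ring plate, 96 mm across, 14 mm thick, lying flat; origin under its centre.
- gouge: Bystander: turning gouge, about 385 mm long, wooden handle, lying beyond the jig; origin on its underside near the ferrule.
- blank: The same blank; origin under its centre, on its underside.
There are look-alikes about, which are no part of the job. Of the things shaped like the blank, the dark wooden one is meant.

How it is judged:
By the outcome, as a careful person would: the job done as asked, in the order asked, and still so for the second after the job is handed in, with the robot touching nothing.
It also fails if it takes over 54 s, if anything falls off the work surface, if the arm or the gripper's body presses on something with over 40 N, if the wrist force passes 120 N, or if a joint passes its speed limit or range.

## Working session

There is one attempt and no reset: what is moved stays moved. The work goes in short steps, Python scripts to look and compute and a shell command to move; the robot and the scene stay as the last step left them, time stands still between calls to the robot, and variables do not carry over. Pictures are saved under pics/ and viewed, and the job is handed in when it is done.

```bash
mkdir -p pics; ls
python3 - <<'E'
from workcell import bot, optics, workorder
import cv2,numpy as np
s=bot.read_state();print({k:np.round(v,3).tolist() for k,v in s.items()}, bot.tcp_to_grasp)
for n in ["scene","top","wrist"]:
    c=optics.read_camera(n);cv2.imwrite(f"pics/{n}0.png",c["image"][:,:,::-1])
    np.savez(f"{n}0.npz",**c)
    print(n,np.round(c["mtx"],1).tolist(),np.round(c.get("world_from_camera",c.get("hand_eye")),3).tolist())
E
```

```text
pics
{'time': 0.0, 'q': [1.111, 0.265, 1.605, 0.0, 1.274, -0.037], 'joint_vel': [-0.001, -0.001, 0.0, 0.0, 0.003, -0.0], 'joint_torque': [0.002, -51.512, -36.732, 0.0, 0.013, 0.0], 'tool_pos': [0.277, 0.615, 0.193], 'tcp_rot': [-1.547, 0.332, -0.331], 'wrist_force': [0.203, 0.468, 0.207], 'torque': [0.045, 0.031, -0.037], 'width': 1.001} -0.0187
scene [[439.9, 0.0, 308.2], [0.0, 439.9, 206.6], [0.0, 0.0, 1.0]] [[-0.632, 0.544, -0.552, 1.19], [0.775, 0.454, -0.44, 0.505], [0.011, -0.705, -0.709, 0.922], [0.0, 0.0, 0.0, 1.0]]
top [[411.2, 0.0, 320.3], [0.0, 411.2, 197.4], [0.0, 0.0, 1.0]] [[-0.015, -0.98, 0.198, 0.334], [-1.0, 0.012, -0.016, 0.003], [0.014, -0.198, -0.98, 1.207], [0.0, 0.0, 0.0, 1.0]]
wrist [[338.6, 0.0, 319.3], [0.0, 338.6, 195.3], [0.0, 0.0, 1.0]] [[0.001, 0.965, 0.262, -0.067], [-0.0, -0.262, 0.965, -0.179], [1.0, -0.001, -0.0, 0.0], [0.0, 0.0, 0.0, 1.0]]
```

View pics/scene0.png

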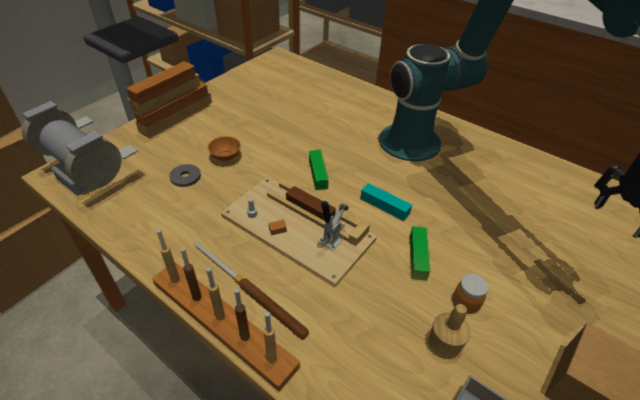

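View pics/top0.png

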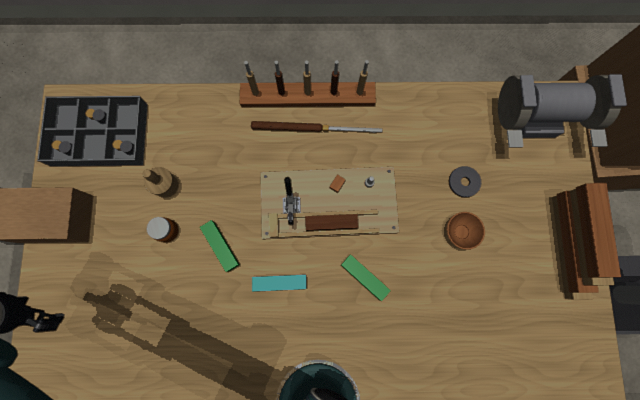

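View pics/wrist0.png

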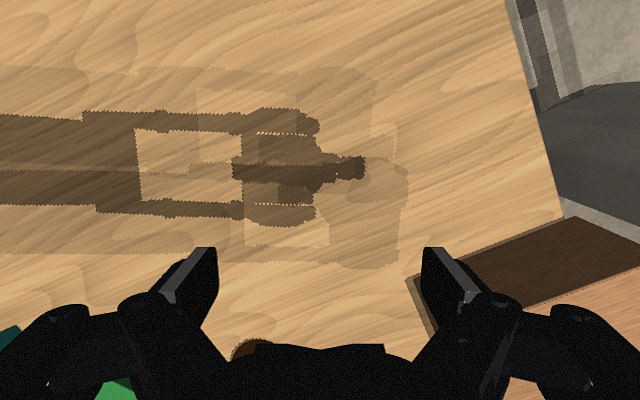

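The scene and top pictures show four blank-shaped bars. In the top view they are: dark brown in the jig channel (331,222), green (219,246), green (365,278) and teal (280,283). I choose the dark brown one at (331,222). The clamp is at (291,205) with its black handle at (288,186). Next is a close crop and the measurements.

```bash
cat > h.py <<'E'
import numpy as np,cv2
def load(n):
    return dict(np.load(n+'.npz'))
def plane(c,u,v,z,T=None):
    T=c["world_from_camera"] if T is None else T
    d=T[:3,:3]@np.linalg.inv(c["mtx"])@np.array([u,v,1.]); o=T[:3,3]
    return o+d*(z-o[2])/d[2]
def proj(c,p,T=None):
    T=c["world_from_camera"] if T is None else T
    q=np.linalg.inv(T)@np.append(p,1); x=c["mtx"]@q[:3]; return x[:2]/x[2]
E
python3 - <<'E'
from h import *
c=load('top0');im=c["image"][:,:,::-1]
cv2.imwrite('pics/crop_top.png',cv2.resize(im[155:255,245:415],None,fx=4.7,fy=4.7,interpolation=cv2.INTER_CUBIC))
s=load('scene0');im2=s["image"][:,:,::-1]
cv2.imwrite('pics/crop_scene.png',cv2.resize(im2[165:295,210:390],None,fx=4.4,fy=4.4,interpolation=cv2.INTER_CUBIC))
# board: from depth, height map points between 14..22 mm
for n,c in (('top',c),('scene',s)):
    z=c["z_map"];v,u=np.indices(z.shape);K=c["mtx"];T=c["world_from_camera"]
    P=np.stack([(u-K[0,2])/K[0,0]*z,(v-K[1,2])/K[1,1]*z,z],-1)@T[:3,:3].T+T[:3,3]
    m=(z>0)&(P[...,2]>.011)&(P[...,2]<.026)
    k,l,st,ce=cv2.connectedComponentsWithStats(m.astype(np.uint8))
    tgt=(330,195) if n=='top' else (265,215)
    for i in np.argsort(-st[1:,4])[:3]+1:
        pts=P[l==i]
        r=cv2.minAreaRect(pts[:,:2].astype(np.float32)*1000)
        print(n,st[i].tolist(),np.round(pts.mean(0),3),r)
    # bench level
E
```

```text
top [261, 167, 138, 72, 6082] [ 0.581 -0.057  0.018] ((561.9058837890625, -41.06443786621094), (200.27459716796875, 400.22076416015625), 1.821645736694336)
top [251, 121, 132, 11, 799] [0.795 0.031 0.018] ((793.9268188476562, -8.626190185546875), (402.00018310546875, 27.692928314208984), 86.8057632446289)
top [282, 367, 71, 33, 644] [ 0.064 -0.002  0.015] ((61.54768753051758, -0.6063613891601562), (189.1608428955078, 81.46904754638672), 88.9708480834961)
scene [221, 177, 156, 108, 5764] [ 0.584 -0.023  0.019] ((558.7025756835938, -38.49308776855469), (203.32762145996094, 403.23260498046875), 2.03656268119812)
scene [195, 242, 115, 96, 1202] [0.797 0.049 0.019] ((792.860595703125, -4.0952911376953125), (403.3920593261719, 26.16521453857422), 87.35645294189453)
scene [380, 125, 61, 35, 662] [0.04  0.021 0.016] ((21.8942928314209, 11.070770263671875), (172.55429077148438, 207.58839416503906), 20.683786392211914)
```

Run:
```python
from h import *
# blank mask and top edges
for n,roi in (('top',(300,210,365,236)),('scene',(280,180,345,225))):
    c=load(n+'0');hsv=cv2.cvtColor(c["image"],cv2.COLOR_RGB2HSV);x0,y0,x1,y1=roi
    z=c["z_map"];v,u=np.indices(z.shape);K=c["mtx"];T=c["world_from_camera"]
    P=np.stack([(u-K[0,2])/K[0,0]*z,(v-K[1,2])/K[1,1]*z,z],-1)@T[:3,:3].T+T[:3,3]
    m=np.zeros(z.shape,bool);m[y0:y1,x0:x1]=True
    m&=(P[...,2]>.05)&(P[...,2]<.066)&(hsv[...,2]<150)
    p=P[m];r=cv2.minAreaRect(p[:,:2].astype(np.float32)*1000);print(n,m.sum(),np.median(p[:,2]),r,p[:,:2].min(0),p[:,:2].max(0))
```

```text
top 755 0.057315598605665485 ((496.85498046875, -46.626556396484375), (40.4434928894043, 149.67538452148438), 1.6189932823181152) [ 0.47578572 -0.12160083] [0.51802081 0.02814616]
scene 519 0.058244007437146306 ((492.52166748046875, -43.95326232910156), (45.74693298339844, 151.52587890625), 1.8608176708221436) [ 0.46907615 -0.12009318] [0.51744426 0.03176816]
```

View pics/crop_top.png

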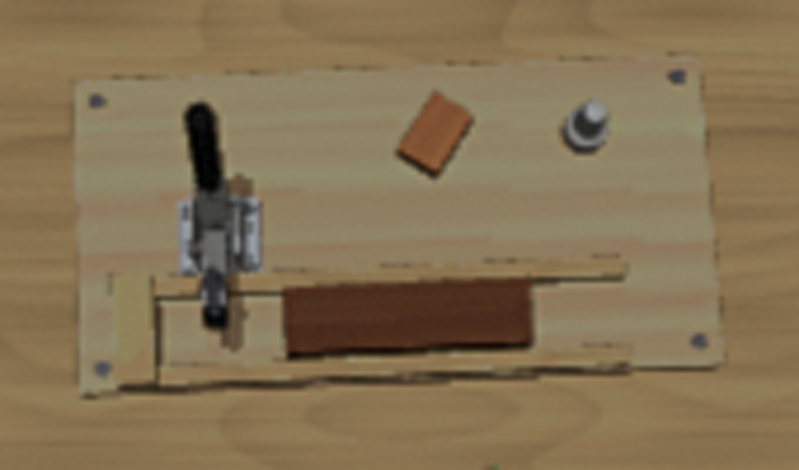

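View pics/crop_scene.png

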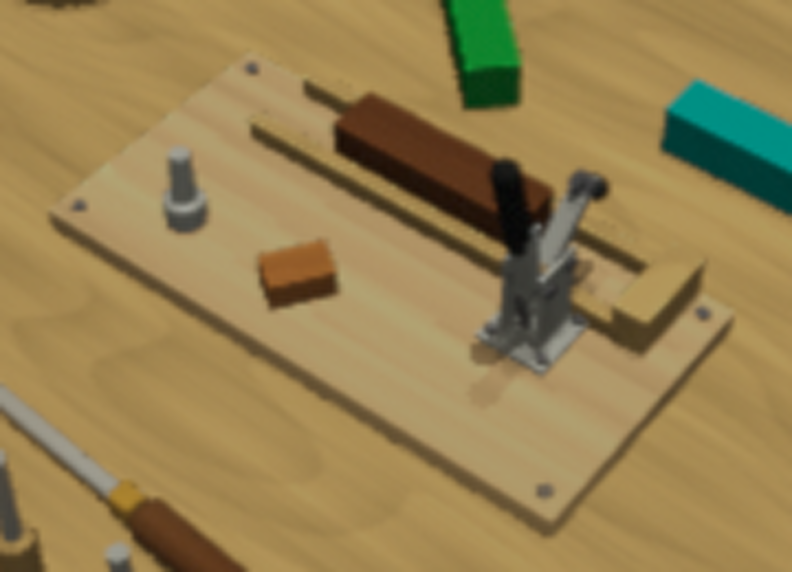

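The crop confirms the dark blank in the channel, crop-top x 285–530, with the clamp arm up at (215,310) and the end stop at (140,320). The clamp is open. The jig yaw is about +1.9°, and the gap to the stop is about 78 mm. Now I'll work out the approach.

```bash
cat >> h.py <<'E'
from scipy.spatial.transform import Rotation as R
yaw=np.radians(1.85); O=np.array([.5505,-.0403,0]); J=R.from_euler('z',yaw).as_matrix()
def jw(p): return O+J@(np.array(p)/1000)
def wj(p): return (J.T@(np.array(p)-O))*1000
def want(target=None,jawx=True):
    from workcell import bot
    s=bot.read_state();T=R.from_rotvec(s["tcp_rot"]).as_matrix();p=np.array(s["tool_pos"])
    print('t',round(s["time"],3),'tcp',np.round(p,4),'jig',np.round(wj(p),1),'F(jig)',np.round(J.T@s["wrist_force"],1),'w',round(s["width"],3))
    # desired orientation: tool y down, tool z along +-jig x
    best=None
    for sg in (1,-1):
        z=J[:,0]*sg;y=np.array([0,0,-1.]);D=np.stack([np.cross(y,z),y,z],1)
        rv=R.from_matrix(T.T@D).as_rotvec()
        if best is None or np.linalg.norm(rv)<np.linalg.norm(best):best=rv
    print('axes in jig cols xyz\n',np.round(J.T@T,3),'\nturn needed',np.round(best,4))
    if target is not None: print('shift tool mm',np.round(T.T@(jw(target)-p)*1000,1))
E
python3 - <<'E'
from h import *
want((-55,-115,250))
for n in ('blank_near_end',): print(jw((-55,-78,38)))
E
```

```text
t 0.15 tcp [0.2767 0.615  0.1928] jig [-252.5  663.8  192.8] F(jig) [-0.2  0.5 -0.3] w 0.999
axes in jig cols xyz
 [[ 0.898 -0.001  0.44 ]
 [-0.44  -0.002  0.898]
 [-0.    -1.    -0.002]] 
turn needed [1.7000e-03 1.1157e+00 1.0000e-03]
shift tool mm [ 519.7  -56.1 -612.8]
[ 0.49804674 -0.12003491  0.038     ]
```

```bash
python3 -m handwheel '[[0,-0.01,0,0,0.18,0,0],[0,-0.01,0,0,0.18,0,0],[0,-0.01,0,0,0.18,0,0],[0,-0.01,0,0,0.18,0,0],[0,-0.01,0,0,0.18,0,0],[0,-0.01,0,0,0.18,0,0],[0,0,0,0,0.036,0,0]]'; python3 -c "
from h import *
want((-55,-115,250))"
```

```text
time: 1.02
tool_pos: [0.2772, 0.6159, 0.2546]
tcp_rot: [-1.223, 1.186, -1.185]
wrist_force: [0.3, -0.5, -0.4]
width: 0.004
t 1.025 tcp [0.2772 0.6159 0.2546] jig [-252.   664.7  254.6] F(jig) [ 0.3 -0.5 -0.4] w 0.004
axes in jig cols xyz
 [[-0.     0.001  1.   ]
 [-1.     0.001 -0.   ]
 [-0.001 -1.     0.001]] 
turn needed [-0.0007 -0.0003 -0.0012]
shift tool mm [779.7   3.8 197.2]
```

```bash
python3 -m handwheel '[[0.052,0,0.013,0,0,0,0],[0.052,0,0.013,0,0,0,0],[0.052,0,0.013,0,0,0,0],[0.052,0,0.013,0,0,0,0],[0.052,0,0.013,0,0,0,0],[0.052,0,0.013,0,0,0,0],[0.052,0,0.013,0,0,0,0],[0.052,0,0.013,0,0,0,0]]'; python3 -m handwheel '[[0.052,0,0.013,0,0,0,0],[0.052,0,0.013,0,0,0,0],[0.052,0,0.013,0,0,0,0],[0.052,0,0.013,0,0,0,0],[0.052,0,0.013,0,0,0,0],[0.052,0,0.013,0,0,0,0],[0.052,0,0.013,0,0,0,0],[0,0,0,0,0,0,0]]'
python3 - <<'E'
from h import *
want((-55,-115,32))
from workcell import optics
c=optics.read_camera('wrist');np.savez('wrist1.npz',**c);cv2.imwrite('pics/wrist1.png',c["image"][:,:,::-1])
E
```

```text
time: 2.02
tool_pos: [0.3941, 0.2013, 0.2533]
tcp_rot: [-1.226, 1.183, -1.183]
wrist_force: [1.4, 0.5, 0.4]
width: 0.004
time: 3.02
tool_pos: [0.4968, -0.1609, 0.2527]
tcp_rot: [-1.224, 1.188, -1.187]
wrist_force: [-1.0, 0.7, -1.1]
width: -0.001
t 3.025 tcp [ 0.4968 -0.1609  0.2527] jig [ -57.6 -118.8  252.7] F(jig) [-1.   0.7 -1.1] w -0.001
axes in jig cols xyz
 [[-0.003 -0.002  1.   ]
 [-1.    -0.    -0.003]
 [ 0.    -1.    -0.002]] 
turn needed [ 0.0016 -0.0025  0.0003]
shift tool mm [ -3.9 220.7   2.9]
```

View pics/wrist1.png

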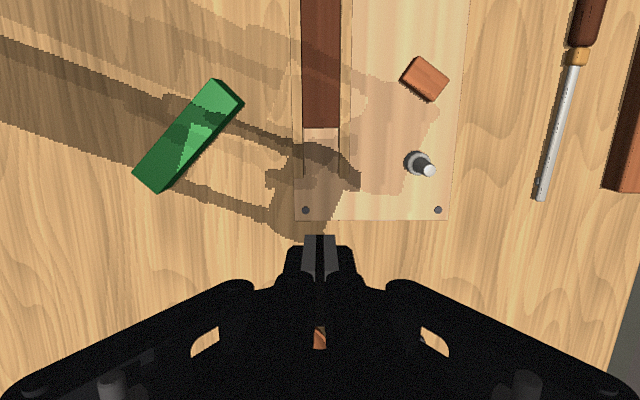

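The wrist view shows the blank's near end at about (304–340, 129). The fingertips are at (320, 238), and the open channel lies between them. I'll check the lateral alignment from this view.

Run:
```python
from h import *
from workcell import bot
s=bot.read_state();W=np.eye(4);W[:3,:3]=R.from_rotvec(s["tcp_rot"]).as_matrix();W[:3,3]=s["tool_pos"]
c=load('wrist1');T=W@c["hand_eye"]
g=cv2.cvtColor(c["image"],cv2.COLOR_RGB2GRAY)
print(g[110,292:352].tolist());print(g[118:140,320].tolist())
for u,v in ((302,110),(340,110),(320,128)): print(wj(plane(c,u,v,.058,T)).round(1))
for u,v in ((302,170),(339,170)): print(wj(plane(c,u,v,.034,T)).round(1))
```

```text
[174, 177, 175, 170, 170, 163, 167, 169, 174, 166, 25, 69, 78, 77, 71, 78, 77, 68, 77, 70, 71, 70, 63, 70, 72, 70, 71, 76, 75, 75, 74, 79, 71, 75, 68, 74, 74, 75, 74, 76, 76, 78, 82, 75, 72, 72, 65, 64, 167, 186, 179, 171, 169, 166, 166, 169, 168, 169, 157, 197]
[70, 73, 74, 68, 71, 68, 69, 74, 66, 53, 113, 199, 184, 183, 183, 181, 182, 184, 185, 188, 181, 152]
[-77.6 -56.8  58. ]
[-36.9 -56.9  58. ]
[-58.3 -75.8  58. ]
[ -79.9 -126.6   34. ]
[ -35.8 -126.7   34. ]
```

```bash
python3 -m handwheel '[[0,0.05,0.0015,0,0,0,0],[0,0.05,0,0,0,0,0],[0,0.05,0,0,0,0,0],[0,0.04,0,0,0,0,0],[0,0.02,0,0,0,0,0],[0,0.008,0,0,0,0,0],[0,0,0,0,0,0,0]]'
python3 - <<'E'
from h import *
want((-56,-89,32))
from workcell import optics
c=optics.read_camera('wrist');np.savez('wrist2.npz',**c);cv2.imwrite('pics/wrist2.png',c["image"][:,:,::-1])
E
```

```text
time: 3.95
tool_pos: [0.4981, -0.1569, 0.0358]
tcp_rot: [-1.225, 1.185, -1.184]
wrist_force: [0.1, 1.1, 0.5]
width: -0.004
t 3.95 tcp [ 0.4981 -0.1569  0.0358] jig [ -56.1 -114.8   35.8] F(jig) [0.1 1.1 0.5] w -0.004
axes in jig cols xyz
 [[ 0.001 -0.001  1.   ]
 [-1.     0.     0.001]
 [-0.    -1.    -0.001]] 
turn needed [ 0.0005  0.0012 -0.0004]
shift tool mm [-25.8   3.8   0.2]
```

View pics/wrist2.png

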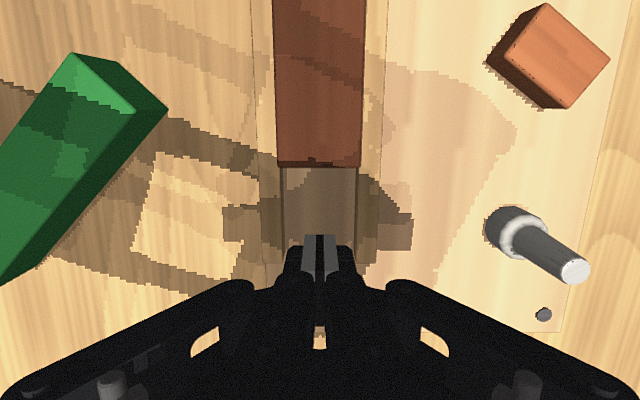

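The tip (320,238) is centred in the channel (283–355), just short of the blank's end at row 165. Now I'll push gently.

```bash
python3 -m handwheel '[[-0.008,0.003,0,0,0,0,0],[-0.008,0,0,0,0,0,0],[-0.005,0,0,0,0,0,0],[-0.004,0,0,0,0,0,0],[-0.004,0,0,0,0,0,0],[-0.005,0,0,0,0,0,0],[-0.006,0,0,0,0,0,0],[-0.006,0,0,0,0,0,0]]'
python3 - <<'E'
from h import *
want()
from workcell import optics
c=optics.read_camera('wrist');np.savez('wrist3.npz',**c);cv2.imwrite('pics/wrist3.png',c["image"][:,:,::-1])
E
```

```text
time: 5.0
tool_pos: [0.4968, -0.1114, 0.0329]
tcp_rot: [-1.224, 1.186, -1.186]
wrist_force: [0.5, -0.7, 0.5]
width: -0.001
t 5.0 tcp [ 0.4968 -0.1114  0.0329] jig [-56.  -69.3  32.9] F(jig) [ 0.5 -0.7  0.5] w -0.001
axes in jig cols xyz
 [[-0. -0.  1.]
 [-1.  0. -0.]
 [-0. -1. -0.]] 
turn needed [ 0.0001 -0.0003 -0.0001]
```

View pics/wrist3.png

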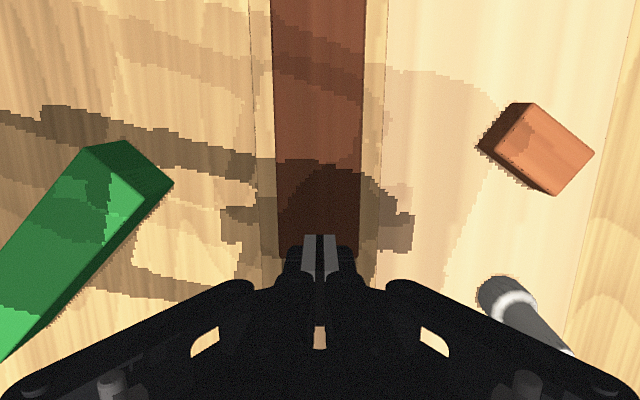

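The blank's end is now at the fingertips (320,240). Continuing to about 10 mm short of home.

```bash
python3 -m handwheel '[[-0.006,0,0,0,0,0,0],[-0.006,0,0,0,0,0,0],[-0.006,0,0,0,0,0,0],[-0.006,0,0,0,0,0,0],[-0.006,0,0,0,0,0,0],[-0.006,0,0,0,0,0,0],[-0.005,0,0,0,0,0,0],[-0.004,0,0,0,0,0,0]]'; python3 -m handwheel '[[-0.002,0,0,0,0,0,0],[0,0,0,0,0,0,0]]'
python3 - <<'E'
from h import *
want()
from workcell import optics
c=optics.read_camera('top');np.savez('top2.npz',**c);im=c["image"][:,:,::-1]
cv2.imwrite('pics/top2.png',cv2.resize(im[155:255,245:415],None,fx=4.7,fy=4.7,interpolation=cv2.INTER_CUBIC))
E
```

```text
time: 6.05
tool_pos: [0.4954, -0.0665, 0.0329]
tcp_rot: [-1.224, 1.185, -1.186]
wrist_force: [0.0, -0.1, -0.5]
width: 0.001
time: 6.3
tool_pos: [0.4953, -0.0647, 0.0329]
tcp_rot: [-1.224, 1.185, -1.185]
wrist_force: [-0.3, 0.2, 0.4]
width: -0.002
t 6.3 tcp [ 0.4953 -0.0647  0.0329] jig [-55.9 -22.6  32.9] F(jig) [-0.2  0.2  0.4] w -0.002
axes in jig cols xyz
 [[-0. -0.  1.]
 [-1. -0. -0.]
 [ 0. -1. -0.]] 
turn needed [ 0.0001 -0.0001  0.    ]
```

View pics/top2.png

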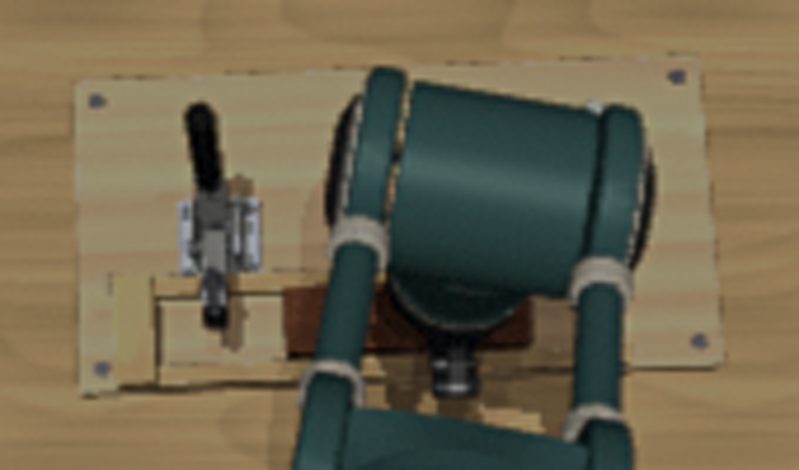

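The top view shows the blank unmoved: its far end is still at crop (285,320) and its near end at (530,320). That disagrees with my reading of the last wrist picture, so I'm stopping to check.

Run:
```python
from h import *
from workcell import optics,bot
s=bot.read_state();W=np.eye(4);W[:3,:3]=R.from_rotvec(s["tcp_rot"]).as_matrix();W[:3,3]=s["tool_pos"]
c=optics.read_camera('wrist');np.savez('wrist4.npz',**c)
print('tcp proj wrist',proj(c,np.zeros(3),c["hand_eye"]))
cv2.imwrite('pics/wrist4.png',c["image"][:,:,::-1])
d=optics.read_camera('scene');np.savez('scene4.npz',**d);im=d["image"][:,:,::-1].copy()
u,v=proj(d,s["tool_pos"]);print('tcp scene',u,v,'top',proj(load('top2'),s["tool_pos"]))
cv2.circle(im,(int(u),int(v)),2,(0,0,255),-1)
cv2.imwrite('pics/scene4.png',cv2.resize(im[120:295,210:390],None,fx=3.4,fy=3.4,interpolation=cv2.INTER_CUBIC))
```

```text
tcp proj wrist [320.89960671 226.43844644]
tcp scene 303.69739041810857 203.33643134589278 top [337.48907797 223.09482812]
```

View pics/wrist4.png

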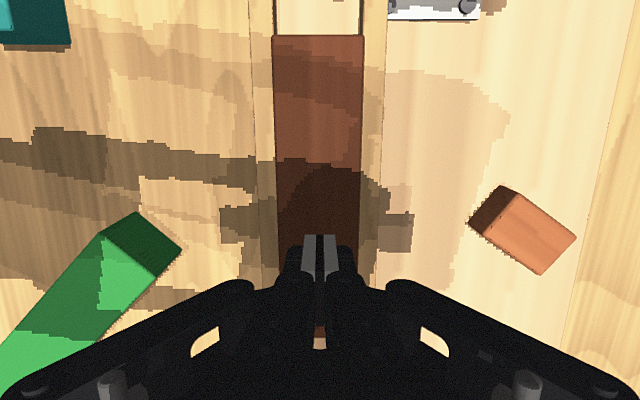

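View pics/scene4.png

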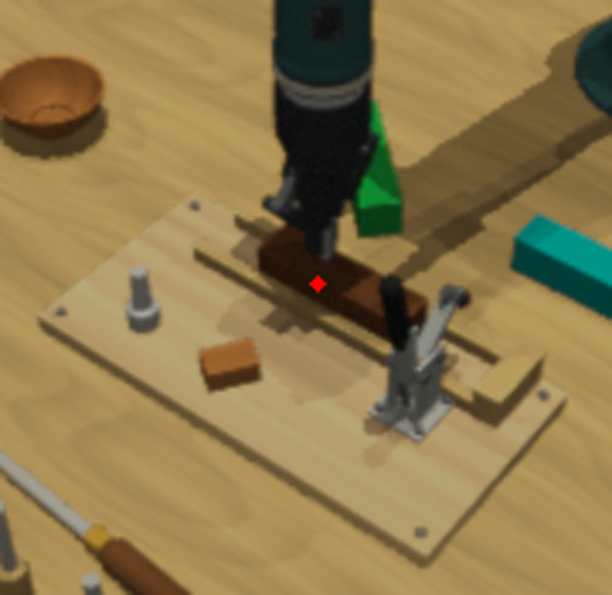

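The wrist view shows the whole blank still ahead, with its far end at row 36. The scene view shows the tips hovering over the blank's top, about 9 px above the computed TCP (red). So the real tips are higher than the TCP reading implies. I'll measure by how much.

Run:
```python
from h import *
from workcell import bot
s=bot.read_state();print(s["tool_pos"],s["q"])
c=load('wrist4');z=c["z_map"];K=c["mtx"]
def pt(c,u,v,T):
    zz=c["z_map"][v,u];return T[:3,:3]@(np.linalg.inv(c["mtx"])@np.array([u,v,1.])*zz)+T[:3,3]
for u,v in ((308,238),(314,240),(330,238),(335,245),(310,260),(320,200),(320,160),(320,60)):
    print((u,v),z[v,u],np.round(pt(c,u,v,c["hand_eye"])*1000,1))
d=load('scene4')
# finger tip in scene: crop (322,255)-> pixel
for u,v in ((304,192),(305,193),(305,194),(305,195),(305,190)):
    print((u,v),d["image"][v,u],np.round(wj(pt(d,u,v,d["world_from_camera"])),1))
W=np.eye(4);W[:3,:3]=R.from_rotvec(s["tcp_rot"]).as_matrix();W[:3,3]=s["tool_pos"]
for u,v in ((320,200),(320,160),(320,60),(320,20),(410,8)):
    print('world via wrist',np.round(wj(pt(c,u,v,W@c["hand_eye"])),1))
```

```text
[ 0.49534865 -0.06492976  0.03287301] [-1.80146116e-01  9.55612782e-02  2.12461266e+00 -8.40152310e-05
  9.21407896e-01 -2.11960713e-01]
(308, 238) 0.14449784 [-11.3 -44.3  -5.7]
(314, 240) 0.14124174 [-11.7 -47.6  -3.1]
(330, 238) 0.1449008 [-11.1 -44.    3.7]
(335, 245) 0.13624667 [-11.7 -52.8   5.4]
(310, 260) 0.12317675 [-11.8 -66.3  -4.3]
(320, 200) 0.16143458 [-22.3 -23.8  -0.6]
(320, 160) 0.15540361 [-41.7 -24.8  -0.5]
(320, 60) 0.14403844 [-84.5 -24.9  -0.5]
(304, 192) [27 27 27] [-45.8 -14.1  90.1]
(305, 193) [46 45 43] [-49.  -13.1  84.5]
(305, 194) [48 48 46] [-50.5 -14.2  78.9]
(305, 195) [57 56 53] [-49.6 -13.5  76.1]
(305, 190) [46 46 44] [-50.2 -14.1  94.4]
world via wrist [-56.5  -0.6  56.7]
world via wrist [-56.4  18.8  57.7]
world via wrist [-56.4  61.7  57.8]
world via wrist [-56.3  86.   16.7]
world via wrist [-10.4  90.8  20.2]
```

Run:
```python
from h import *
from workcell import bot
def pts(n):
    c=load(n);z=c["z_map"];v,u=np.indices(z.shape);K=c["mtx"];T=c["hand_eye"]
    return np.stack([(u-K[0,2])/K[0,0]*z,(v-K[1,2])/K[1,1]*z,z],-1)@T[:3,:3].T+T[:3,3],z
for n in ('wrist0','wrist1','wrist4'):
    P,z=pts(n);m=(z>0)&(z<.2)&(np.abs(P[...,2])<.09)&(P[...,0]>-.03)
    if n=='wrist4': m&=P[...,1]<-.03
    q=P[m]*1000
    print(n,m.sum(),'ymax',q[:,1].max(),'at',q[q[:,1].argmax()].round(1))
    for lo in range(-120,0,10):
        k=(q[:,1]>lo)&(q[:,1]<=lo+10)
        if k.sum(): print(lo,k.sum(),'x',q[k,0].min().round(1),q[k,0].max().round(1),'z',q[k,2].min().round(1),q[k,2].max().round(1))
```

```text
wrist0 52804 ymax -48.96344764867403 at [  0.8 -49.  -42.8]
-120 13701 x -19.8 2.8 z -73.7 73.7
-110 14338 x -18.7 11.6 z -74.9 75.1
-100 3563 x -15.4 11.8 z -74.7 75.0
-90 1700 x -13.3 2.2 z -56.0 55.9
-80 2035 x -13.0 10.7 z -56.6 57.0
-70 1695 x -12.9 10.6 z -56.6 56.7
-60 1088 x -12.5 10.8 z -55.6 55.9
-50 24 x -7.8 6.9 z -43.0 43.2
wrist1 53002 ymax -40.26454704110643 at [-11.  -40.3  -3.7]
-120 14121 x -18.7 5.2 z -61.2 59.6
-110 8969 x -18.5 8.3 z -52.9 52.0
-100 7258 x -15.1 9.1 z -45.5 43.4
-90 3882 x -15.1 11.8 z -37.1 34.6
-80 1169 x -14.5 10.7 z -22.0 20.4
-70 683 x -12.3 -6.7 z -14.4 12.7
-60 715 x -12.0 -6.5 z -14.4 12.7
-50 435 x -12.1 -6.8 z -14.4 12.7
wrist4 53019 ymax -40.26527721424067 at [-11.  -40.3  -6.3]
-120 14179 x -18.8 5.3 z -61.1 59.4
-110 8975 x -18.6 8.1 z -53.6 51.1
-100 7274 x -15.0 8.4 z -45.9 43.7
-90 3893 x -14.8 11.6 z -37.4 35.2
-80 1164 x -14.5 10.9 z -21.4 20.4
-70 684 x -12.3 -6.7 z -14.5 12.7
-60 715 x -12.1 -6.7 z -14.5 12.8
-50 430 x -12.1 -6.6 z -14.3 12.7
```

Measured in the wrist depth, the shut fingertips end at tool y ≈ −40 mm. That means they are 40 mm short of the reported TCP. The scene depth agrees, putting the lowest fingertip points at z ≈ 76 mm against a TCP reading of 33 mm. So I passed 15 mm over the blank without touching it. I'll go back and lower by a further 41 mm.

```bash
python3 -m handwheel '[[0.02,0,0,0,0,0,0],[0.025,0,0,0,0,0,0],[0.025,0,0,0,0,0,0],[0.02,0,0,0,0,0,0],[0,0.015,0,0,0,0,0],[0,0.015,0,0,0,0,0],[0,0.011,0,0,0,0,0],[0,0,0,0,0,0,0]]'
python3 - <<'E'
from h import *
want()
from workcell import optics
c=optics.read_camera('wrist');np.savez('wrist5.npz',**c)
d=optics.read_camera('scene');np.savez('scene5.npz',**d);im=d["image"][:,:,::-1].copy()
a=cv2.resize(im[120:295,210:390],None,fx=2.2,fy=2.2,interpolation=cv2.INTER_CUBIC)
b=cv2.resize(c["image"][100:300,220:420,::-1],(385,385))
cv2.imwrite('pics/both5.png',np.hstack([a,b]))
E
```

```text
time: 7.45
tool_pos: [0.4965, -0.1535, -0.01]
tcp_rot: [-1.226, 1.188, -1.182]
wrist_force: [-0.3, 0.2, 0.4]
width: 0.001
t 7.45 tcp [ 0.4965 -0.1535 -0.01  ] jig [ -57.6 -111.4  -10. ] F(jig) [-0.3  0.2  0.4] w 0.001
axes in jig cols xyz
 [[ 0.001 -0.004  1.   ]
 [-1.     0.002  0.001]
 [-0.002 -1.    -0.004]] 
turn needed [ 0.0035  0.0005 -0.0015]
```

View pics/both5.png

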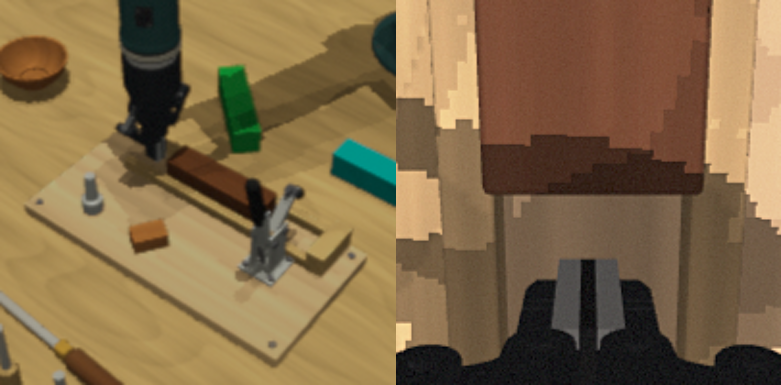

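The left picture shows the tips down in the channel's open end behind the blank. The right shows the tip (588,262) centred between the rails (503–687), with the blank's end ahead at row 190. Pushing now.

```bash
python3 -m handwheel '[[-0.006,0,0.001,0,0,0,0],[-0.006,0,0,0,0,0,0],[-0.005,0,0,0,0,0,0],[-0.004,0,0,0,0,0,0],[-0.004,0,0,0,0,0,0],[-0.004,0,0,0,0,0,0],[-0.004,0,0,0,0,0,0],[-0.004,0,0,0,0,0,0]]'
python3 - <<'E'
from h import *
want()
from workcell import optics
c=optics.read_camera('wrist');np.savez('wrist6.npz',**c)
d=optics.read_camera('scene');np.savez('scene6.npz',**d);im=d["image"][:,:,::-1].copy()
a=cv2.resize(im[120:295,210:390],None,fx=2.2,fy=2.2,interpolation=cv2.INTER_CUBIC)
b=cv2.resize(c["image"][100:300,220:420,::-1],(385,385))
cv2.imwrite('pics/both6.png',np.hstack([a,b]))
E
```

```text
time: 8.55
tool_pos: [0.4982, -0.1177, -0.008]
tcp_rot: [-1.224, 1.185, -1.186]
wrist_force: [-0.3, -0.7, 1.2]
width: -0.001
t 8.55 tcp [ 0.4982 -0.1177 -0.008 ] jig [-54.8 -75.7  -8. ] F(jig) [-0.4 -0.7  1.2] w -0.001
axes in jig cols xyz
 [[-0.  0.  1.]
 [-1. -0. -0.]
 [ 0. -1.  0.]] 
turn needed [-0.0003 -0.0004  0.0003]
```

View pics/both6.png

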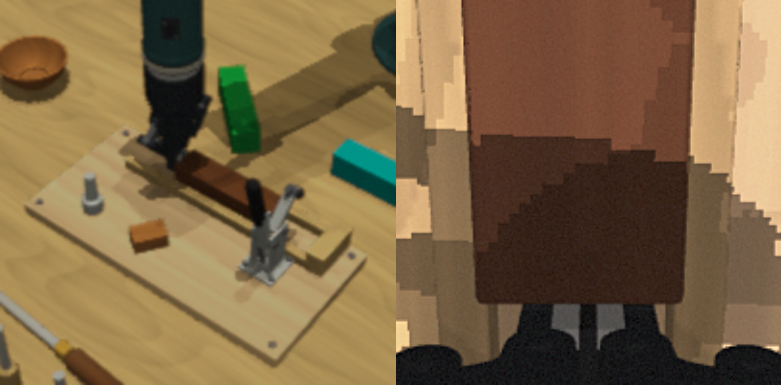

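The tips now bear on the blank's end (row 300), and the blank has moved about 13 mm towards the clamp. Continuing.

```bash
python3 -m handwheel '[[-0.006,0,0,0,0,0,0],[-0.006,0,0,0,0,0,0],[-0.006,0,0,0,0,0,0],[-0.006,0,0,0,0,0,0],[-0.006,0,0,0,0,0,0],[-0.006,0,0,0,0,0,0],[-0.006,0,0,0,0,0,0],[-0.005,0,0,0,0,0,0]]'; python3 -m handwheel '[[-0.003,0,0,0,0,0,0],[-0.002,0,0,0,0,0,0],[-0.002,0,0,0,0,0,0],[-0.002,0,0,0,0,0,0]]'
python3 - <<'E'
from h import *
want()
from workcell import optics
c=optics.read_camera('wrist');np.savez('wrist7.npz',**c)
d=optics.read_camera('scene');np.savez('scene7.npz',**d);im=d["image"][:,:,::-1].copy()
a=cv2.resize(im[140:295,270:390],None,fx=3.1,fy=3.1,interpolation=cv2.INTER_CUBIC)
b=cv2.resize(c["image"][0:300,220:420,::-1],(320,480))
cv2.imwrite('pics/both7.png',np.hstack([a[:480],b]))
E
```

```text
time: 9.65
tool_pos: [0.4965, -0.0704, -0.0081]
tcp_rot: [-1.224, 1.186, -1.185]
wrist_force: [0.8, -1.8, 1.0]
width: 0.0
time: 10.15
tool_pos: [0.4962, -0.0617, -0.0081]
tcp_rot: [-1.224, 1.186, -1.186]
wrist_force: [0.2, -2.0, 0.5]
width: 0.004
t 10.15 tcp [ 0.4962 -0.0617 -0.0081] jig [-54.9 -19.7  -8.1] F(jig) [ 0.2 -2.   0.5] w 0.004
axes in jig cols xyz
 [[-0. -0.  1.]
 [-1. -0. -0.]
 [ 0. -1. -0.]] 
turn needed [ 0.     -0.0004  0.    ]
```

View pics/both7.png

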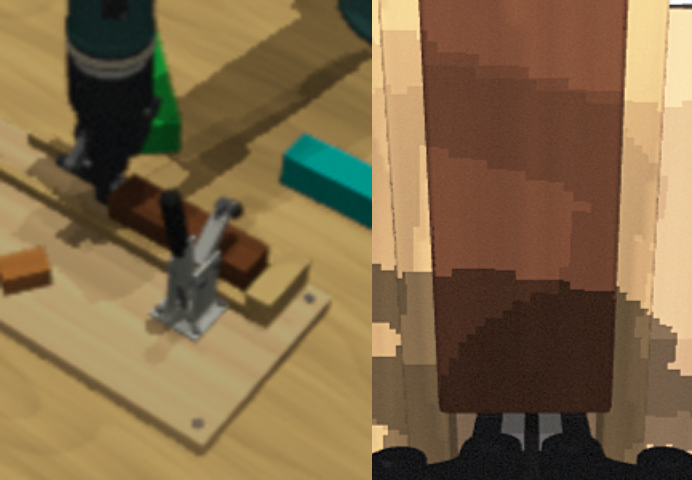

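The blank's far end, left picture (265,262), is just short of the stop (280,285), and it slides with about 2 N. The final approach is in small steps, watching the force.

```bash
python3 -m handwheel '[[-0.002,0,0,0,0,0,0],[-0.002,0,0,0,0,0,0],[-0.001,0,0,0,0,0,0]]'; python3 -m handwheel '[[-0.001,0,0,0,0,0,0]]' ; python3 -m handwheel '[[-0.001,0,0,0,0,0,0]]'; python3 -m handwheel '[[-0.001,0,0,0,0,0,0]]' | grep -E 'pos|force'
```

```text
time: 10.62
tool_pos: [0.4961, -0.0567, -0.0081]
tcp_rot: [-1.224, 1.186, -1.186]
wrist_force: [-0.4, -0.8, -0.1]
width: 0.0
time: 10.75
tool_pos: [0.496, -0.0557, -0.0081]
tcp_rot: [-1.224, 1.186, -1.186]
wrist_force: [0.3, -1.2, 1.1]
width: -0.002
time: 10.88
tool_pos: [0.496, -0.0547, -0.0081]
tcp_rot: [-1.224, 1.186, -1.186]
wrist_force: [-0.3, -1.4, -0.4]
width: -0.004
tool_pos: [0.4959, -0.0537, -0.0081]
wrist_force: [-0.3, -1.2, 0.2]
```

```bash
for i in 1; do python3 -m handwheel '[[-0.001,0,0,0,0,0,0]]' | grep -E 'pos|force';  python3 -m handwheel '[[-0.001,0,0,0,0,0,0]]' | grep -E 'pos|force'; python3 -m handwheel '[[-0.0005,0,0,0,0,0,0]]' | grep -E 'pos|force'; done
```

```text
tool_pos: [0.4959, -0.0527, -0.0081]
wrist_force: [1.0, -1.2, 0.8]
tool_pos: [0.4961, -0.0527, -0.0081]
wrist_force: [0.4, -8.7, -0.1]
tool_pos: [0.4962, -0.0527, -0.008]
wrist_force: [0.5, -9.5, -1.2]
```

```bash
python3 -m handwheel '[[-0.001,0,0,0,0,0,0],[0,0,0,0,0,0,0]]' | grep -E 'pos|force'
python3 - <<'E'
from h import *
want()
from workcell import optics
d=optics.read_camera('scene');np.savez('scene8.npz',**d);im=d["image"][:,:,::-1].copy()
cv2.imwrite('pics/s8.png',cv2.resize(im[190:270,300:390],None,fx=6.5,fy=6.5,interpolation=cv2.INTER_CUBIC))
E
```

```text
tool_pos: [0.4963, -0.0528, -0.0079]
wrist_force: [0.6, -12.7, -0.7]
t 11.625 tcp [ 0.4963 -0.0528 -0.0079] jig [-54.6 -10.8  -7.9] F(jig) [  0.2 -12.7  -0.7] w -0.002
axes in jig cols xyz
 [[ 0.001  0.001  1.   ]
 [-1.    -0.004  0.001]
 [ 0.004 -1.     0.001]] 
turn needed [-0.0007  0.0013  0.0041]
```

View pics/s8.png

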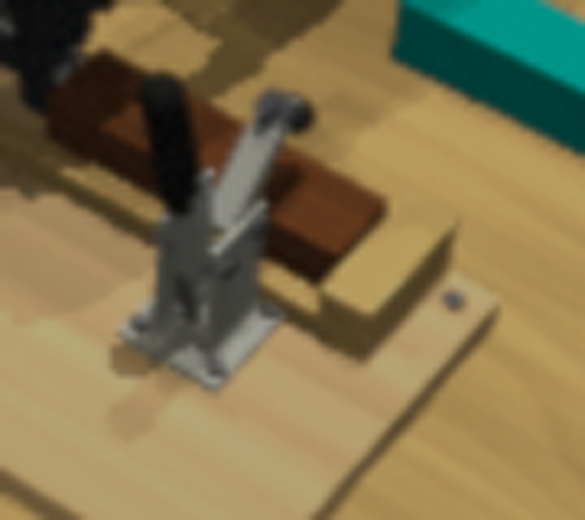

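The blank meets the stop with no visible gap (350,275). The force built from 1.2 to 12.7 N without further travel, and the TCP sits at jig y −10.8, where home was predicted. I'll back off, lift, and check both the blank and the handle.

```bash
python3 -m handwheel '[[0.01,0,0,0,0,0,0],[0.02,0,0,0,0,0,0],[0,-0.03,0,0,0,0,0],[0,-0.05,0,0,0,0,0],[0,-0.05,0,0,0,0,0],[0,-0.05,0,0,0,0,0],[0,-0.01,0,0,0,0,0],[0,0,0,0,0,0,0]]'
python3 - <<'E'
from h import *
want((0,110,180))
from workcell import optics
d=optics.read_camera('scene');np.savez('scene9.npz',**d);im=d["image"][:,:,::-1].copy()
t=optics.read_camera('top');np.savez('top9.npz',**t);tm=t["image"][:,:,::-1].copy()
for c,i in ((d,im),(t,tm)):
    a=np.radians(75)
    for r in (36,90,125):
        p=proj(c,jw((10+r*np.cos(a),110,72+r*np.sin(a))));print(p.round(1))
        i[int(round(p[1])),int(round(p[0]))]=(0,0,255)
cv2.imwrite('pics/s9.png',np.hstack([cv2.resize(im[180:270,300:390],None,fx=4.4,fy=4.4,interpolation=cv2.INTER_NEAREST),cv2.resize(tm[165:255,255:345],None,fx=4.4,fy=4.4,interpolation=cv2.INTER_NEAREST)]))
E
```

```text
time: 12.68
tool_pos: [0.4971, -0.0802, 0.1822]
tcp_rot: [-1.223, 1.185, -1.186]
wrist_force: [0.7, 0.0, -0.3]
width: -0.001
t 12.675 tcp [ 0.4971 -0.0802  0.1822] jig [-54.7 -38.1 182.2] F(jig) [ 0.7  0.  -0.3] w -0.001
axes in jig cols xyz
 [[-0.     0.001  1.   ]
 [-1.     0.    -0.   ]
 [-0.    -1.     0.001]] 
turn needed [-0.0011 -0.0004 -0.0003]
shift tool mm [-148.1    2.3   54.6]
[327.1 221.8]
[324.6 210.5]
[322.9 202.6]
[289.  194.3]
[287.6 184.9]
[286.6 178.4]
```

View pics/s9.png

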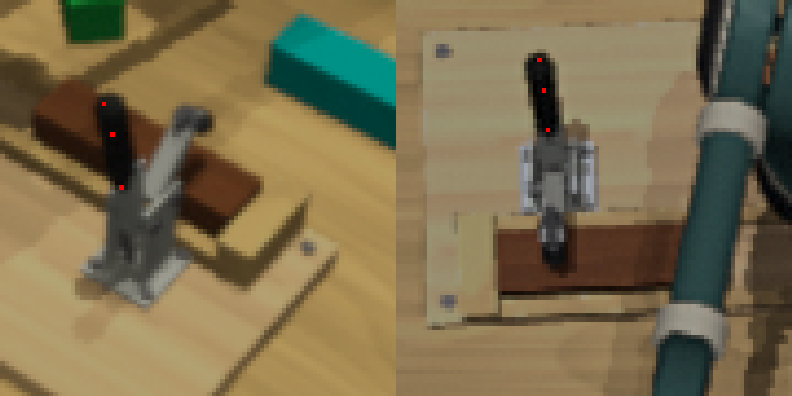

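The projected handle points (red) lie on the black grip in both views, and the blank sits against the stop at right-picture (498,255). Moving to the robot side of the handle.

```bash
python3 -m handwheel '[[-0.03,0,0.01,0,0,0,0],[-0.037,0,0.012,0,0,0,0],[-0.037,0,0.012,0,0,0,0],[-0.03,0,0.01,0,0,0,0],[-0.014,0,0.004,0,0,0,0],[0,0,0,0,0,0,0]]'
python3 - <<'E'
from h import *
want((5,110,128))
from workcell import optics
c=optics.read_camera('wrist');np.savez('wrist10.npz',**c)
d=optics.read_camera('scene');np.savez('scene10.npz',**d);im=d["image"][:,:,::-1].copy()
cv2.imwrite('pics/s10.png',np.hstack([cv2.resize(im[120:270,270:390],(320,400),interpolation=cv2.INTER_CUBIC),cv2.resize(c["image"][:,:,::-1],(480,300))[:,:,:] if 0 else cv2.copyMakeBorder(cv2.resize(c["image"][:,:,::-1],(480,300)),0,100,0,0,0)]))
E
```

```text
time: 13.52
tool_pos: [0.5391, 0.0695, 0.1802]
tcp_rot: [-1.227, 1.186, -1.183]
wrist_force: [-0.5, 0.0, -0.7]
width: 0.0
t 13.525 tcp [0.5391 0.0695 0.1802] jig [ -7.8 110.1 180.2] F(jig) [-0.5  0.  -0.7] w 0.0
axes in jig cols xyz
 [[ 0.001 -0.003  1.   ]
 [-1.    -0.     0.001]
 [ 0.    -1.    -0.003]] 
turn needed [0.003  0.0012 0.0004]
shift tool mm [ 0.1 52.2 13. ]
```

View pics/s10.png

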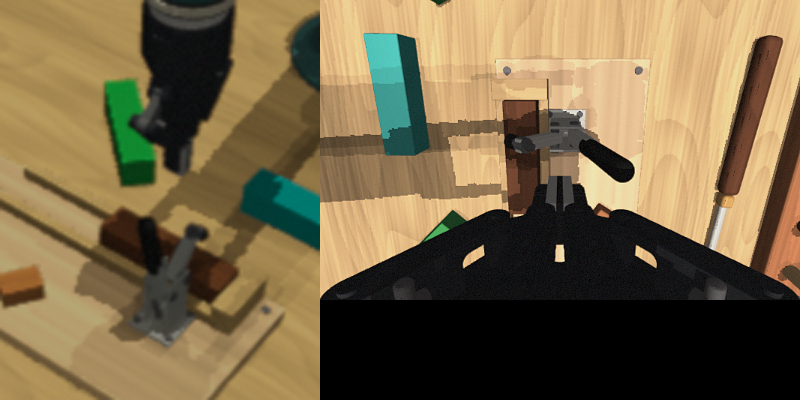

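The tips, left picture (178,170), hang on the robot side of the handle at (148,240) and above it. In the wrist view the handle is to the right, at (610,160). Descending beside the grip, then making contact.

```bash
python3 -m handwheel '[[0,0.025,0,0,0,0,0],[0,0.02,0,0,0,0,0],[0,0.008,0,0,0,0,0],[0,0,0.008,0,0,0,0],[0,0,0.006,0,0,0,0],[0,0,0.004,0,0,0,0],[0,0,0,0,0,0,0]]'
python3 - <<'E'
from h import *
want((29,110,122))
from workcell import optics
c=optics.read_camera('wrist');np.savez('wrist11.npz',**c)
d=optics.read_camera('scene');np.savez('scene11.npz',**d);im=d["image"][:,:,::-1].copy()
cv2.imwrite('pics/s11.png',np.hstack([cv2.resize(im[120:270,270:390],(320,400),interpolation=cv2.INTER_CUBIC),cv2.resize(c["image"][100:300,200:440,::-1],(480,400))]))
E
```

```text
time: 14.5
tool_pos: [0.5589, 0.0698, 0.1295]
tcp_rot: [-1.223, 1.185, -1.186]
wrist_force: [-0.7, -0.3, -0.1]
width: 0.003
t 14.5 tcp [0.5589 0.0698 0.1295] jig [ 12.  109.8 129.5] F(jig) [-0.7 -0.3 -0.1] w 0.003
axes in jig cols xyz
 [[-0.     0.001  1.   ]
 [-1.     0.    -0.   ]
 [-0.    -1.     0.001]] 
turn needed [-0.0011 -0.0003 -0.    ]
shift tool mm [-0.2  7.6 17. ]
```

View pics/s11.png

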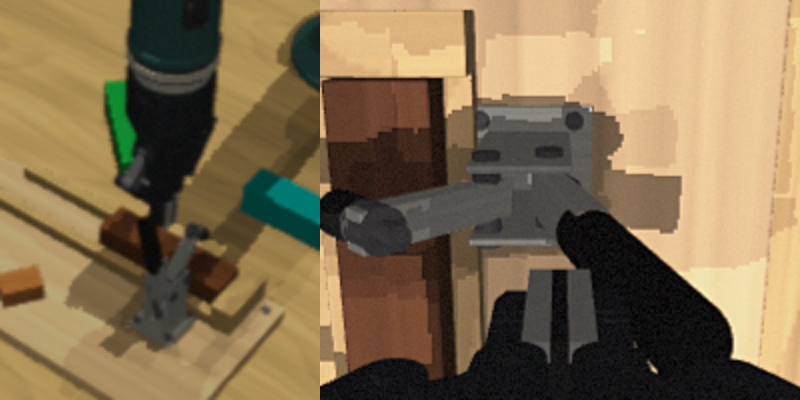

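The tip (560,275) lies just left of the black grip (600,260), almost touching and at the right height. Starting the push along the arc.

```bash
python3 -m handwheel '[[0,0.001,0.004,0,0,0,0],[0,0.002,0.005,0,0,0,0],[0,0.002,0.005,0,0,0,0],[0,0.003,0.006,0,0,0,0]]'
python3 - <<'E'
from h import *
want((44,110,115))
from workcell import optics
c=optics.read_camera('wrist');np.savez('wrist12.npz',**c)
d=optics.read_camera('scene');np.savez('scene12.npz',**d);im=d["image"][:,:,::-1].copy()
cv2.imwrite('pics/s12.png',np.hstack([cv2.resize(im[120:270,270:390],(320,400),interpolation=cv2.INTER_CUBIC),cv2.resize(c["image"][100:300,200:440,::-1],(480,400))]))
E
```

```text
time: 15.1
tool_pos: [0.5782, 0.0705, 0.1225]
tcp_rot: [-1.224, 1.185, -1.185]
wrist_force: [-5.0, 0.1, 7.5]
width: 0.0
t 15.1 tcp [0.5782 0.0705 0.1225] jig [ 31.2 109.9 122.5] F(jig) [-5.   0.3  7.5] w 0.0
axes in jig cols xyz
 [[-0.  0.  1.]
 [-1.  0. -0.]
 [-0. -1.  0.]] 
turn needed [-0.0001 -0.0001 -0.0001]
shift tool mm [-0.1  7.5 12.8]
```

View pics/s12.png

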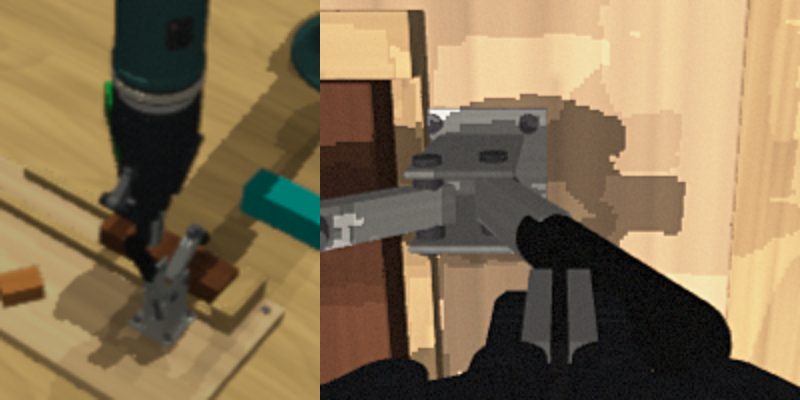

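In contact: the force is 9 N, as described, and the handle is moving. Carrying on along the arc.

```bash
python3 -m handwheel '[[0,0.003,0.006,0,0,0,0],[0,0.004,0.007,0,0,0,0],[0,0.005,0.007,0,0,0,0],[0,0.005,0.007,0,0,0,0]]'
python3 - <<'E'
from h import *
want((70,110,94))
from workcell import optics
c=optics.read_camera('wrist');np.savez('wrist13.npz',**c)
d=optics.read_camera('scene');np.savez('scene13.npz',**d);im=d["image"][:,:,::-1].copy()
cv2.imwrite('pics/s13.png',np.hstack([cv2.resize(im[120:270,270:390],(320,400),interpolation=cv2.INTER_CUBIC),cv2.resize(c["image"][100:300,200:440,::-1],(480,400))]))
E
```

```text
time: 15.7
tool_pos: [0.6065, 0.0715, 0.1054]
tcp_rot: [-1.222, 1.184, -1.187]
wrist_force: [-0.9, -0.6, 5.1]
width: -0.005
t 15.7 tcp [0.6065 0.0715 0.1054] jig [ 59.6 109.9 105.4] F(jig) [-0.9 -0.6  5.1] w -0.005
axes in jig cols xyz
 [[-0.     0.003  1.   ]
 [-1.     0.    -0.   ]
 [-0.    -1.     0.003]] 
turn needed [-0.0027 -0.0002 -0.0001]
shift tool mm [-0.1 11.4 10.4]
```

View pics/s13.png

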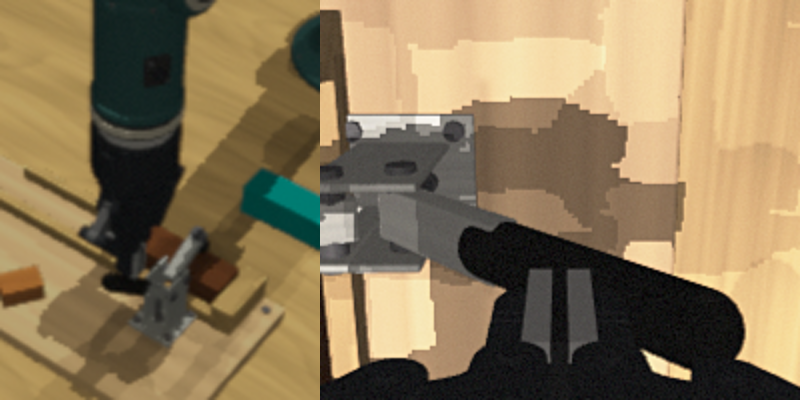

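The handle is about two thirds of the way to its dead point and the force has dropped to 5 N. Pushing on past the dead point.

```bash
python3 -m handwheel '[[0,0.006,0.006,0,0,0,0],[0,0.006,0.005,0,0,0,0],[0,0.006,0.004,0,0,0,0],[0,0.006,0.003,0,0,0,0],[0,0.006,0.003,0,0,0,0],[0,0,0,0,0,0,0]]'
python3 - <<'E'
from h import *
want()
from workcell import optics
c=optics.read_camera('wrist');np.savez('wrist14.npz',**c)
d=optics.read_camera('scene');np.savez('scene14.npz',**d);im=d["image"][:,:,::-1].copy()
cv2.imwrite('pics/s14.png',np.hstack([cv2.resize(im[120:270,270:390],(320,400),interpolation=cv2.INTER_CUBIC),cv2.resize(c["image"][100:300,200:440,::-1],(480,400))]))
E
```

```text
time: 16.55
tool_pos: [0.6255, 0.0719, 0.0728]
tcp_rot: [-1.225, 1.187, -1.185]
wrist_force: [-0.6, 0.3, -0.1]
width: 0.002
t 16.55 tcp [0.6255 0.0719 0.0728] jig [ 78.6 109.7  72.8] F(jig) [-0.6  0.3 -0.1] w 0.002
axes in jig cols xyz
 [[-0.    -0.002  1.   ]
 [-1.    -0.    -0.   ]
 [ 0.    -1.    -0.002]] 
turn needed [ 0.0017 -0.0003  0.0001]
```

View pics/s14.png

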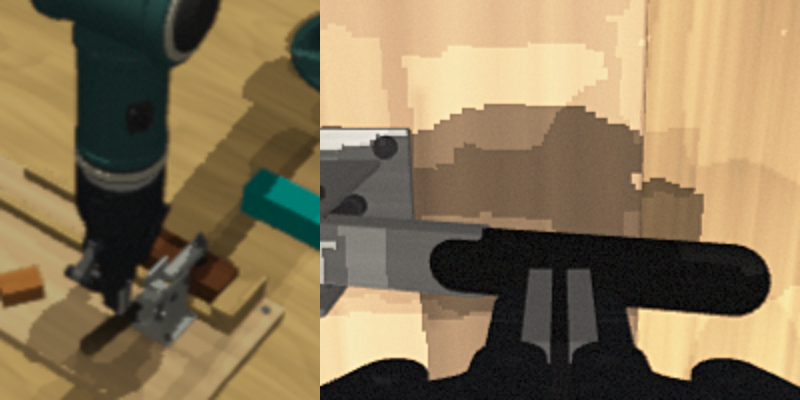

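The force is zero and the handle has dropped away from the tips, so it snapped over. Lifting clear and moving aside to check.

```bash
python3 -m handwheel '[[0,-0.02,0,0,0,0,0],[0,-0.04,0,0,0,0,0],[0,-0.05,0,0,0,0,0],[0,-0.04,0,0,0,0,0],[0.03,0,-0.02,0,0,0,0],[0.05,0,-0.03,0,0,0,0],[0.05,0,-0.03,0,0,0,0],[0.05,0,-0.03,0,0,0,0]]'; python3 -m handwheel '[[0.05,0,-0.03,0,0,0,0],[0.03,0,-0.02,0,0,0,0],[0,0,0,0,0,0,0]]'
python3 - <<'E'
from h import *
want()
from workcell import optics
d=optics.read_camera('scene');np.savez('scene15.npz',**d);im=d["image"][:,:,::-1].copy()
t=optics.read_camera('top');np.savez('top15.npz',**t);tm=t["image"][:,:,::-1].copy()
a=np.radians(12)
for c,i in ((d,im),(t,tm)):
    for r in (36,90,125):
        p=proj(c,jw((10+r*np.cos(a),110,72+r*np.sin(a))));i[int(round(p[1])),int(round(p[0]))]=(0,0,255)
cv2.imwrite('pics/s15.png',np.hstack([cv2.resize(im[180:270,300:390],None,fx=4.4,fy=4.4,interpolation=cv2.INTER_NEAREST),cv2.resize(tm[165:255,255:345],None,fx=4.4,fy=4.4,interpolation=cv2.INTER_NEAREST)]))
cv2.imwrite('pics/top15.png',t["image"][:,:,::-1])
E
```

```text
time: 17.65
tool_pos: [0.5214, -0.1129, 0.2263]
tcp_rot: [-1.223, 1.182, -1.187]
wrist_force: [-0.1, 0.2, -1.2]
width: -0.001
time: 18.02
tool_pos: [0.4737, -0.1952, 0.2261]
tcp_rot: [-1.222, 1.186, -1.191]
wrist_force: [0.8, -0.2, 0.3]
width: -0.001
t 18.025 tcp [ 0.4737 -0.1952  0.2261] jig [ -81.8 -152.3  226.1] F(jig) [ 0.8 -0.2  0.3] w -0.001
axes in jig cols xyz
 [[-0.004  0.003  1.   ]
 [-1.    -0.002 -0.004]
 [ 0.002 -1.     0.003]] 
turn needed [-0.0025 -0.0042  0.0018]
```

View pics/s15.png

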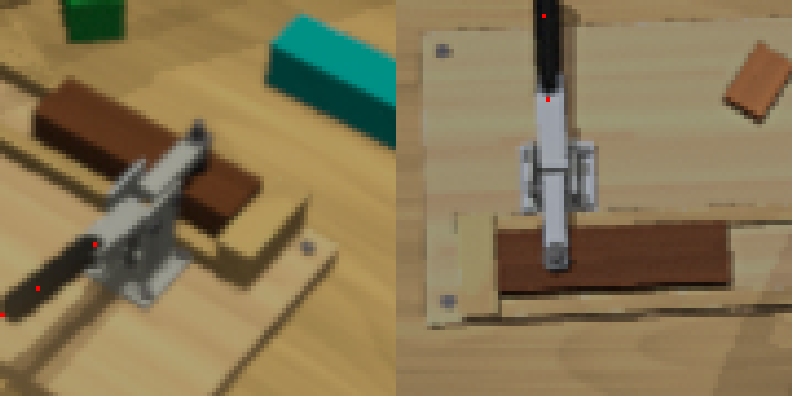

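View pics/top15.png

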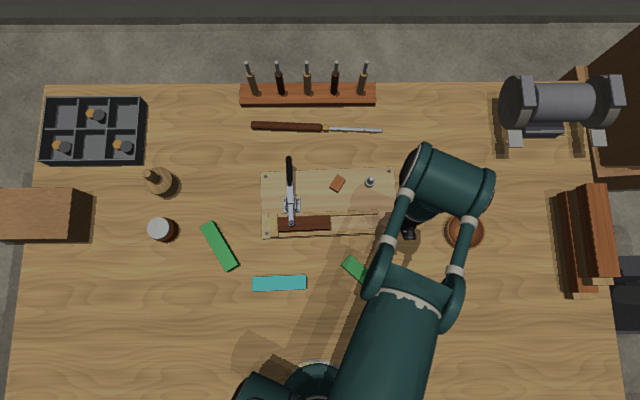

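The handle lies on the predicted lock line (red, 12°), and the arm is level with the pad on the blank at right-picture (557,258). The blank touches the stop at (498,255), and the bystanders stand where they were. One numeric check before handing in.

Run:
```python
from h import *
from workcell import workorder
def cloud(c):
    z=c["z_map"];v,u=np.indices(z.shape);K=c["mtx"];T=c["world_from_camera"]
    return np.stack([(u-K[0,2])/K[0,0]*z,(v-K[1,2])/K[1,1]*z,z],-1)@T[:3,:3].T+T[:3,3]
for n in ('top15','scene15'):
    c=load(n);P=cloud(c);Q=(P-O)@J*1000
    hsv=cv2.cvtColor(c["image"],cv2.COLOR_RGB2HSV)
    m=(Q[...,2]>50)&(Q[...,2]<66)&(abs(Q[...,0]+55)<24)&(Q[...,1]>-60)&(Q[...,1]<170)&(hsv[...,2]<150)&(hsv[...,1]>90)
    q=Q[m];print(n,'blank y',q[:,1].min().round(1),q[:,1].max().round(1),'x',q[:,0].min().round(1),q[:,0].max().round(1),'z',np.median(q[:,2]).round(1))
    if n=='top15':
        g=c["image"][225,270:340].mean(-1);print(g.round().astype(int).tolist())
for a,b,rois in (('top0','top15',dict(mallet=(140,160,185,200),jar=(140,212,185,245),bowl=(440,240,450,250),offcut=(325,172,350,195),centre=(360,173,380,190),gouge=(245,115,390,140))),):
    A,B=load(a)["image"].astype(int),load(b)["image"].astype(int)
    for k,(x0,y0,x1,y1) in rois.items(): print(k,abs(A-B)[y0:y1,x0:x1].mean().round(2))
print(workorder.finish_job())
```

```text
top15 blank y -1.2 152.2 x -74.0 -33.2 z 57.1
[133, 132, 132, 131, 131, 131, 127, 100, 59, 54, 55, 55, 54, 56, 54, 54, 55, 52, 66, 94, 92, 86, 71, 69, 33, 50, 54, 54, 55, 54, 54, 54, 54, 55, 53, 54, 55, 55, 55, 55, 55, 56, 53, 55, 54, 56, 56, 56, 55, 55, 56, 54, 55, 56, 55, 56, 56, 56, 55, 55, 72, 106, 141, 140, 137, 137, 137, 137, 137, 137]
scene15 blank y 1.8 154.3 x -78.3 -33.3 z 58.5
mallet 7.79
jar 8.63
bowl 8.67
offcut 9.21
centre 8.76
gouge 8.39
the job is handed in; nothing more can be done
None
```

The dark blank is home against the end stop and the toggle clamp is locked on it. I handed the job in at about 18 s.

- **First try missed:** the shut fingertips sit about 40 mm behind the reported TCP. My first pass therefore went over the blank, about 15 mm clear, without touching it. I went back, lowered by that amount, and pushed again.
- **Blank:** the push force built from about 1 N to 12.7 N with no further travel. In the final views the blank spans jig y ≈ −1 to 152 mm in one camera and 2 to 154 mm in the other. That matches 0 to 150 mm within calibration, and it lies flat.
- **Clamp:** the handle took about 9 N at the start and nothing after the dead point. It now lies on the predicted 12° lock line, with the pad down on the blank.
- **Bystanders:** all those I could see look unmoved. My numeric image comparison gave the same difference everywhere (about 8–9 grey levels, probably noise and lighting), so it doesn't prove much. The arm partly hid the bowl and hid the faceplate completely in the last top view. I never worked near either of them.

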